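# Lock a printing block in the proofing bed

## Robot

A 6-joint arm with a two-finger parallel gripper is mounted at the origin on the work surface. World frame = base frame: x ahead of the robot, y to its left, z up, the work surface at z = 0. Lengths are in m, angles in degrees, forces in N, time in s.
With the tool pointing down it reaches from about 0.25 to 0.725 m from the base axis. Payload 9.7 kg.
Tool frame: the origin (TCP) lies midway between the tips of the shut fingers; the grasp point (between the pads) lies 19 mm behind it; x points along the fingers, y is the direction in which the jaws open and shut, and the axes are right-handed (so a half turn about x gives the same grasp; the last joint's range is limited). The gripper opens to 85 mm and grips with 20 to 120 N. Pads are 22 mm wide; open, the fingers measure 114 mm over their backs; the gripper's body (76 mm by 85 mm) begins 54 mm behind the grasp point. The pads swing forward as they close: fully open they stand 13 mm farther back than shut.
Start: joints at [74.943, 4.979, 10.078, 95.1, 0, 90], TCP at [0.143, 0.531, 0.231] pointing down, gripper open.
Joint ranges: [-179.16, 179.16], [-48.56, 103.87], [-65.8, 70.77], [-126.05, 130.52], [-82.76, 87.17], [-180, 180]. Speed limits (degrees/s): [127.2, 127.2, 147.25, 180, 180, 180].

## Interface

Orientations are given as [roll, pitch, yaw] about the fixed x, y, z axes, in that order (R = Rz(yaw) Ry(pitch) Rx(roll)).
In Python, from workcell import bot, cams gives the robot as it stands.
- The arm moves only by the tool apply_moves, never from a script. Its argument "commands" is a list of rows, each a list of 5 numbers: the shift along the tool's x, y, z in m, then the turn about the tool's x in rad, then the opening, from -1 (shut) to 1 (fully open). In form: [[tx, ty, tz, roll, hand], ...]. A call has 1 to 12 rows; each row is the pose to reach, as a shift and turn from the pose measured when the call began, along the tool's axes at that moment; what a row does not reach only later rows make up. A row lasts 1/10 s, in which the tool goes at most 50 mm and 8.59 degrees, less where a joint would pass 70% of its speed; a pose out of reach is approached as far as the arm can. A call with a gripper value outside its range is refused whole. The fingers move at their own pace and stop on an object; "newtons" is the grip in N (left out, the last holds). Time passes only in rows, so rows that repeat a pose let the fingers close. It gives the time, the measured TCP pose, the force and the opening at its end, in the units of the state.
- bot.get_obs(): the state, without advancing time (a new reading comes with each control period).
- cams.camera(name): name is "side" or "top"; returns a dict with "frame" (480x640x3 uint8, blue, green, red), "depth" (480x640 float32, m along the optical axis (not along the pixel's ray), 0 where there is no reading), "camera_matrix" (3x3 intrinsics, pixels), "R" (3x3) and "t" (3): a world point X has camera coordinates R X + t. Camera axes: x right, y down, z forward; pixel columns grow to the right and rows downward; lengths in m; the calibration is good to about 2 mm. A picture is of the moment at which its call begins.
- bot.job_done(): hands the job in, once; it reports no verdict.
Trained networks look in the newest picture that a camera, given by its name, has taken for a name from the list of things; names that differ only in an ending like _2 or _b are one class to them, and where a whole thing is asked for, a point or a joint stands for the part that bears it (a point fixed in the world has none). Each returns a list of dicts, best first, with "confidence" (0 to 1); they miss things now and then, are a little off and sometimes report something else, mostly with a low value. They report only what shows in the picture. A call takes as long as a camera call. They do not tell look-alikes from the thing itself.
- cams.spot_in(name, camera): "rect" ([left, top, right, bottom] in pixels, round what is visible of it).
The state is a dict: "time": time; "q": joint angles; "qd": joint speeds; "joint_efforts": joint torques, N m; "ee_pos": TCP position; "tcp_rot": TCP orientation; "wrist_force": force on the tool from outside, world axes, zero at the start; "torque": the same for the moment, N m; "opening": finger opening in m.
Only numpy, scipy, OpenCV 4.12 (cv2) and the standard library are available. Lean on these libraries where they do the work, as an engineer would, in place of code of your own. Each camera call takes 0.05 s, during which the arm holds its last target. There are 200 camera calls.

## Task

Lock the copper-faced printing block into the proofing bed: using only the fingers, push the block along its channel until it sits home against the head stop, then push the red slide lever past its first notch all the way to its second stop, so that its bar lies behind the block. Do not lift or carry anything, leave the other things in the print shop where they are, and finish with the hand clear.

Things in the scene. Friction and masses are not known exactly. Their poses are not given: they have to be found in the camera images.
- bed: Fixed proofing bed, aluminium plate 200 (x) x 260 (y) x 12 mm. Origin at table level: plate spans x -100..+100, y -140..+120, top at z 12 mm. Its +x points away from the robot (within 20 degrees). It carries the block's channel and the lever's guide; only the lever's red grip stands higher than 35 mm.
- head_stop (a point): Top centre of the head stop's near face (dark steel), at x +85, y +60, z 29 mm in the bed's frame: the far end of the block's channel. The channel runs along the bed's x, centred on y +60 mm, 73 mm wide between steel walls with tops at z 25 mm, open towards the robot; left wall full length, right wall only from x +6 mm on.
- guide (a point): A point on the lever's guide, at x -4, y -57, z 29 mm in the bed's frame. Its two green rails run along the bed's y, over x -22..+14 and y -127..+13 mm, tops at z 29 mm. White, yellow and red marks on the far rail stand beside the grip's open place, first notch and second stop.
- block: Loose printing block in the channel, wood with copper top, 80 (x) x 70 (y) x 23 mm, 0.1-0.2 kg, origin centred on its underside, axes along the bed's. Starts 20-40 mm short of home. Home: far end on the head stop, origin at x +45, y +60, z +12 mm in the bed's frame. Slides easily (about 1 N). Push its near end, which stands at x +5 mm when home.
- lever (a joint): Travel of the slide lever (m) along the bed's +y: 0 open (the start), 0.036 first notch, 0.070 second stop (hard end). Sprung detents hold it at these three; leaving open, and again leaving the notch, takes up to 8 N (near 0.009 and 0.045); past about 0.056 it is drawn to the end. Its bar ends behind the block with 4 mm clearance; if the block is not home, the bar runs into its side.
- lever_grip (a point): Top centre of the lever's upright red grip, 22 (bed x) x 20 (bed y) mm, from z 45 to 89 mm above the table, on a thin steel neck. In the bed's frame: x -4, y -80 + travel, z 89 mm. Push its side facing the bed's -y, where there is free room above the rails. The lever's bar (x -9..+1, z 15..27 mm) ends 65 mm ahead of this point in +y.
- furniture: Bystander: loose plain wooden block, 60 x 25 x 22 mm, lying on the bed plate on the far side of the guide rails. Origin at the centre of its underside.
- tin: Bystander: blue ink tin with a steel lid, 72 mm diameter, 50 mm high, standing on the table right of the bed. Origin at the centre of its underside.
- stick: Bystander: steel composing stick, 170 x 50 x 23 mm tray with a brass slide, lying on the table left of the bed. Origin at the centre of its underside.
Things that resemble listed ones, but are neither listed nor needed, are in the scene too. What is meant by the block is not turquoise or yellow, and is the larger of those in its own colour.

How it is judged:
By the outcome, as a careful person would: the job done as asked, in the order asked, and still so for the second after the job is handed in, with the robot touching nothing.
It also fails if it takes over 42 s, if anything falls off the work surface, if the arm or the gripper's body presses on something with over 40 N, if the wrist force passes 120 N, or if a joint passes its speed limit or range.

## Working session

There is one attempt and no reset: what is moved stays moved. The work goes in short steps, Python scripts to look and compute and a tool call to move; the robot and the scene stay as the last step left them, time stands still between calls to the robot, and variables do not carry over. Pictures are saved under pics/ and viewed, about 8 in all and at most 12, crops included, and the job is handed in when it is done.

Besides the shell and the picture viewer there is one more tool, called after "Request:" as name(argument=value, ...) on one line, values as JSON. apply_moves: Moves the arm, as the interface text tells. Its arguments: {"type":"object","properties":{"commands":{"type":"array"},"newtons":{"type":"number"}},"required":["commands"]}

```bash
mkdir -p pics; ls
python3 - <<'E'
from workcell import bot,cams
import cv2,numpy as np
print({k:np.round(v,3) for k,v in bot.get_obs().items()})
for n in("top","side"):
    c=cams.camera(n); cv2.imwrite(f"pics/{n}0.png",c["frame"]); np.savez(f"{n}0.npz",**c)
    print(n,c["camera_matrix"].round(1).tolist(),(-c["R"].T@c["t"]).round(3))
    for o in("bed","block","lever","lever_grip","furniture","tin","stick"):
        print(o,[(np.round(d["rect"]).tolist(),round(d["confidence"],2)) for d in cams.spot_in(o,n)])
E
```

```text
pics
{'time': np.float64(0.0), 'q': array([7.4942e+01, 5.0120e+00, 1.0036e+01, 9.5100e+01, 2.0000e-03,
       8.9999e+01]), 'qd': array([-0.007, -0.005, -0.042, -0.148, -0.157,  0.015]), 'joint_efforts': array([ 2.000e-03, -5.204e+01,  4.648e+01,  1.700e-02,  0.000e+00,
       -0.000e+00]), 'ee_pos': array([0.143, 0.531, 0.231]), 'tcp_rot': array([ -91.417,   89.924, -106.474]), 'wrist_force': array([ 0.536, -0.194, -0.329]), 'torque': array([ 0.016, -0.035,  0.013]), 'opening': np.float64(0.086)}
top [[496.6, 0.0, 313.4], [0.0, 496.6, 242.0], [0.0, 0.0, 1.0]] [0.456 0.057 0.919]
bed [([291.0, 165.0, 457.0, 308.0], 0.94)]
block [([379.0, 335.0, 438.0, 393.0], 0.85), ([315.0, 219.0, 363.0, 270.0], 0.61), ([195.0, 168.0, 238.0, 211.0], 0.58), ([185.0, 240.0, 219.0, 278.0], 0.57)]
lever [([375.0, 212.0, 427.0, 240.0], 0.61)]
lever_grip [([380.0, 213.0, 432.0, 239.0], 0.62)]
furniture [([389.0, 179.0, 406.0, 210.0], 0.83)]
tin []
stick [([240.0, 231.0, 310.0, 329.0], 0.61)]
side [[545.1, 0.0, 319.5], [0.0, 545.1, 241.7], [0.0, 0.0, 1.0]] [0.254 0.648 0.752]
bed []
block [([439.0, 218.0, 494.0, 266.0], 0.96), ([266.0, 341.0, 308.0, 378.0], 0.95), ([313.0, 227.0, 359.0, 260.0], 0.88), ([206.0, 300.0, 248.0, 338.0], 0.69), ([284.0, 167.0, 396.0, 282.0], 0.53)]
lever [([342.0, 169.0, 355.0, 222.0], 0.9)]
lever_grip [([342.0, 171.0, 354.0, 220.0], 0.55)]
furniture [([300.0, 188.0, 330.0, 210.0], 0.83)]
tin [([312.0, 227.0, 359.0, 261.0], 0.73), ([292.0, 143.0, 324.0, 177.0], 0.56)]
stick [([295.0, 290.0, 398.0, 322.0], 0.9)]
```

View pics/top0.png

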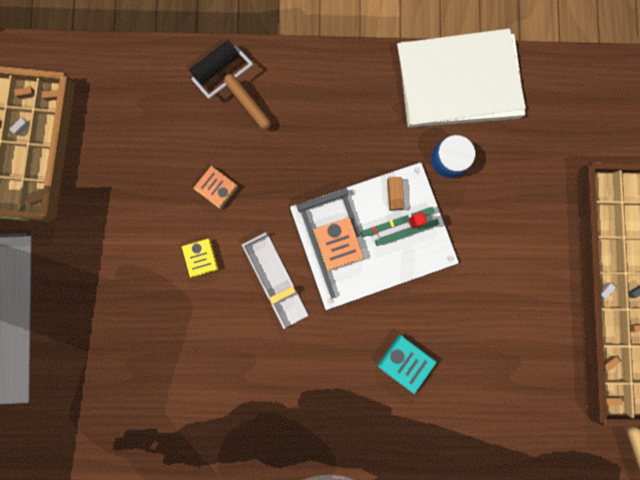

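View pics/side0.png

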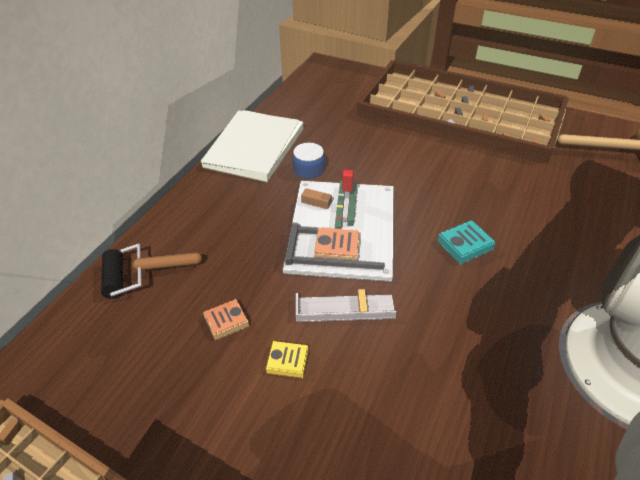

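The top view shows the bed with corners at (291,205), (422,163), (458,263) and (325,308). The copper block is in its channel at (338,243), the red grip at (418,220), the furniture at (396,193), the tin at (456,156) and the stick at (275,281). The copper, yellow and turquoise look-alikes lie off the bed. The side view agrees: the grip is at (348,180) and the block at (337,243).

```bash
cat > h.py <<'E'
import numpy as np,cv2
from scipy.optimize import least_squares
def world(c,uv,z):
    K,R,t=c["camera_matrix"],c["R"],c["t"]; C=-R.T@t
    d=(R.T@np.linalg.inv(K)@np.c_[uv,np.ones(len(uv))].T).T
    return C+d*((z-C[2])/d[:,2])[:,None]
def depthpts(c,m):
    v,u=np.nonzero(m&(c["depth"]>0)); K=c["camera_matrix"]; z=c["depth"][v,u]
    P=np.c_[(u-K[0,2])/K[0,0]*z,(v-K[1,2])/K[1,1]*z,z]
    return (P-c["t"])@c["R"], np.c_[u,v]
def masks(c):
    h=cv2.cvtColor(c["frame"],cv2.COLOR_BGR2HSV).astype(int); H,S,V=h[...,0],h[...,1],h[...,2]
    return dict(copper=(H>3)&(H<14)&(S>110)&(V>150), red=((H<4)|(H>175))&(S>180)&(V>110), white=(S<40)&(V>150))
def biggest(m,box):
    k=np.zeros_like(m); l,t,r,b=box; k[t:b,l:r]=m[t:b,l:r]
    n,L,s,_=cv2.connectedComponentsWithStats(k.astype(np.uint8)); return L==1+np.argmax(s[1:,4])
E
python3 - <<'E'
from h import *
for n,bb,box in (("top",(283,155,466,315),(310,210,370,275)),("side",(280,175,400,282),(308,222,364,264))):
    c=dict(np.load(n+"0.npz")); M=masks(c)
    w=np.zeros((480,640),bool); w[bb[1]:bb[3],bb[0]:bb[2]]=1
    P,_=depthpts(c,w); P=P[(P[:,2]>.004)]  # everything on bed
    Q=P[(P[:,2]<.02)]; print(n,"plate z med",np.median(Q[:,2]).round(4),len(Q))
    hull=cv2.convexHull((Q[:,:2]*1000).astype(np.float32)); print("rect mm",cv2.minAreaRect(hull))
    m=biggest(M["white"],bb); vv,uu=np.nonzero(m); X=world(c,np.c_[uu,vv],.012)
    print("white rect",cv2.minAreaRect((X[:,:2]*1000).astype(np.float32)))
    m=biggest(M["copper"],box); P,uv=depthpts(c,m); print("block z",np.percentile(P[:,2],[10,50,90]).round(4))
    X=world(c,uv,.035); print("block rect",cv2.minAreaRect((X[:,:2]*1000).astype(np.float32)))
    m=biggest(M["red"],(400,200,440,235) if n=="top" else (335,165,360,200)); P,uv=depthpts(c,m)
    T=P[P[:,2]>.082]; print("grip",len(P),P[:,2].max(),np.median(T,axis=0).round(4),cv2.minAreaRect((T[:,:2]*1000).astype(np.float32)))
E
```

```text
top plate z med 0.0112 10736
rect mm ((563.4893188476562, -80.09895324707031), (283.69873046875, 345.2300720214844), 3.49448299407959)
white rect ((560.6262817382812, -81.31271362304688), (201.3336639404297, 261.27447509765625), 19.773677825927734)
block z [0.0318 0.034  0.036 ]
block rect ((541.7802124023438, -14.304428100585938), (77.6224136352539, 67.29058837890625), 18.881845474243164)
grip 176 0.09173501849191285 [ 0.5795 -0.1474  0.0874] ((579.8956909179688, -147.9871063232422), (20.80866813659668, 18.45876121520996), 18.989845275878906)
side plate z med 0.0127 6298
rect mm ((578.2955322265625, -89.13734436035156), (256.8940124511719, 299.00201416015625), 20.47665786743164)
white rect ((557.2366333007812, -77.85807800292969), (199.23716735839844, 270.84637451171875), 19.723508834838867)
block z [0.0336 0.0355 0.0373]
block rect ((539.29736328125, -12.565364837646484), (75.71382904052734, 68.05066680908203), 19.730390548706055)Traceback (most recent call last):
  File "<stdin>", line 12, in <module>
  File "h.py", line 16, in biggest
    n,L,s,_=cv2.connectedComponentsWithStats(k.astype(np.uint8)); return L==1+np.argmax(s[1:,4])
                                                                              ~~~~~~~~~^^^^^^^^^
    return _wrapfunc(a, 'argmax', axis=axis, out=out, **kwds)
    return bound(*args, **kwds)
ValueError: attempt to get argmax of an empty sequence
```

```bash
cat >> h.py <<'E'
YAW=19.5; O=np.array([.557,-.0715])
def b2w(x,y): a=np.radians(YAW); return O+np.array([[np.cos(a),-np.sin(a)],[np.sin(a),np.cos(a)]])@[x,y]
def w2b(p): a=np.radians(YAW); return np.array([[np.cos(a),np.sin(a)],[-np.sin(a),np.cos(a)]])@(np.array(p)[:2]-O)
def toolR(o):
    from scipy.spatial.transform import Rotation as Ro
    return Ro.from_euler("xyz",o["tcp_rot"],degrees=True).as_matrix()
def plan(o,x,y,z):
    R=toolR(o); print("tcp",o["ee_pos"].round(4),"bed",w2b(o["ee_pos"]).round(4),"F",o["wrist_force"].round(1),"t",round(o["time"],2))
    g=np.r_[b2w(x,y),z]; print("shift",(R.T@(g-o["ee_pos"])).round(4))
    X=np.r_[np.cos(np.radians(YAW)),np.sin(np.radians(YAW)),0]; v=R.T@X; print("bed+x in tool",v.round(3),"roll to align tool z with bed x: ",np.degrees(np.arctan2(-v[1],v[2])).round(2))
E
python3 - <<'E'
from h import *; from workcell import bot
print(toolR(bot.get_obs()).round(3)); plan(bot.get_obs(),-.075,.06,.15)
c=dict(np.load("top0.npz")); m=biggest(masks(c)["white"],(432,130,480,180)); P,uv=depthpts(c,m); X=world(c,uv,.05).mean(0); print("tin",X,w2b(X))
for q in ((406,179),(406,210),(389,179),(389,210)): print(w2b(world(c,np.array([q]),.034)[0]).round(3))
E
```

```text
[[-0.     0.26   0.966]
 [ 0.     0.966 -0.26 ]
 [-1.     0.    -0.   ]]
tcp [0.1429 0.5311 0.2313] bed [-0.1892  0.7063] F [-0.1 -0.1 -0.2] t 0.8
shift [ 0.0813 -0.4675  0.4607]
bed+x in tool [0.    0.567 0.824] roll to align tool z with bed x:  -34.56
tin [ 0.70708746 -0.22622568  0.05      ] [ 0.08983017 -0.19595107]
[ 0.076 -0.097]
[ 0.022 -0.077]
[ 0.086 -0.067]
[ 0.032 -0.048]
```

Request:
apply_moves(commands=[[0.08, -0.467, 0.461, -0.603, -1], [0.08, -0.467, 0.461, -0.603, -1], [0.08, -0.467, 0.461, -0.603, -1], [0.08, -0.467, 0.461, -0.603, -1], [0.08, -0.467, 0.461, -0.603, -1], [0.08, -0.467, 0.461, -0.603, -1], [0.08, -0.467, 0.461, -0.603, -1], [0.08, -0.467, 0.461, -0.603, -1], [0.08, -0.467, 0.461, -0.603, -1], [0.08, -0.467, 0.461, -0.603, -1], [0.08, -0.467, 0.461, -0.603, -1], [0.08, -0.467, 0.461, -0.603, -1]], newtons=30)

```text
time: 2.0
ee_pos: [0.4326, 0.0198, 0.1601]
tcp_rot: [-10.2, 89.9, 9.3]
wrist_force: [1.7, 1.7, -0.4]
opening: 0.0001
```

Run:
```python
from h import *; from workcell import bot
plan(bot.get_obs(),-.075,.06,.15)
```

```text
tcp [0.4326 0.0198 0.1601] bed [-0.0868  0.1276] F [ 1.7  1.7 -0.4] t 2.0
shift [ 0.0101 -0.0676  0.0118]
bed+x in tool [0.001 0.    1.   ] roll to align tool z with bed x:  -0.02
```

Request:
apply_moves(commands=[[0.01, -0.068, 0.012, 0, -1], [0.01, -0.068, 0.012, 0, -1], [0.01, -0.068, 0.012, 0, -1], [0.06, -0.068, 0.012, 0, -1], [0.09, -0.068, 0.012, 0, -1], [0.11, -0.068, 0.012, 0, -1], [0.11, -0.068, 0.012, 0, -1]])

```text
time: 2.7
ee_pos: [0.4646, -0.0395, 0.0476]
tcp_rot: [148.6, 89.8, 168.1]
wrist_force: [-0.7, 0.1, 0.4]
opening: -0.0001
```

Run:
```python
from h import *; from workcell import bot,cams
plan(bot.get_obs(),-.060,.06,.020)
a=[]
for n,s in (("top",(280,140,470,320)),("side",(270,150,410,300))):
    c=cams.camera(n); f=c["frame"][s[1]:s[3],s[0]:s[2]]; a.append(cv2.resize(f,(400,int(400*f.shape[0]/f.shape[1])),interpolation=cv2.INTER_CUBIC)[:400])
h=max(i.shape[0] for i in a); a=[cv2.copyMakeBorder(i,0,h-i.shape[0],0,0,0) for i in a]
cv2.imwrite("pics/b1.png",np.hstack(a))
```

```text
tcp [ 0.4646 -0.0395  0.0476] bed [-0.0764  0.061 ] F [-0.7  0.1  0.4] t 2.7
shift [ 0.0276 -0.0011  0.0165]
bed+x in tool [-0.003 -0.     1.   ] roll to align tool z with bed x:  0.01
```

View pics/b1.png

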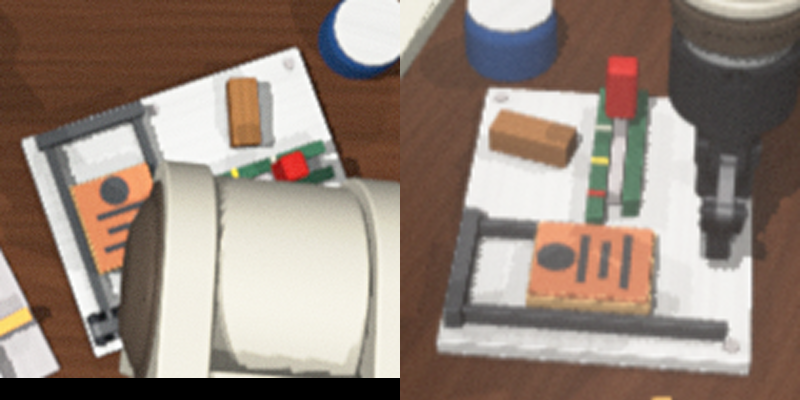

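The side crop shows the shut fingers near (718,240), behind the block's near end at about (655,265) and above the plate, with nothing in between. I'll lower them and push.

Request:
apply_moves(commands=[[0.028, -0.001, 0, 0, -1], [0.028, -0.001, 0.008, 0, -1], [0.028, -0.001, 0.016, 0, -1], [0.028, -0.001, 0.022, 0, -1], [0.028, -0.001, 0.027, 0, -1], [0.028, -0.001, 0.032, 0, -1], [0.028, -0.001, 0.037, 0, -1], [0.028, -0.001, 0.042, 0, -1], [0.028, -0.001, 0.047, 0, -1], [0.028, -0.001, 0.052, 0, -1], [0.028, -0.001, 0.056, 0, -1], [0.028, -0.001, 0.06, 0, -1]])

```text
time: 4.0
ee_pos: [0.5238, -0.0206, 0.023]
tcp_rot: [-10.2, 89.9, 9.3]
wrist_force: [-1.8, -0.7, 2.1]
opening: 0.0003
```

Run:
```python
from h import *; from workcell import bot,cams
plan(bot.get_obs(),-.006,.06,.020)
c=cams.camera("side"); m=biggest(masks(c)["copper"],(290,215,370,270)); _,uv=depthpts(c,m)
X=world(c,uv,.035); r=cv2.minAreaRect((X[:,:2]*1000).astype(np.float32)); print(r,w2b(np.array(r[0])/1000))
c=dict(np.load("side0.npz")); m=biggest(masks(c)["copper"],(290,215,370,270)); _,uv=depthpts(c,m)
X=world(c,uv,.035); r=cv2.minAreaRect((X[:,:2]*1000).astype(np.float32)); print(r,w2b(np.array(r[0])/1000))
```

```text
tcp [ 0.5238 -0.0206  0.023 ] bed [-0.0143  0.0591] F [-1.8 -0.7  2.1] t 4.0
shift [0.003  0.0009 0.0083]
bed+x in tool [ 0.001 -0.     1.   ] roll to align tool z with bed x:  0.01
((569.6353149414062, -0.9115180969238281), (75.61659240722656, 67.95687103271484), 20.4470272064209) [0.03547349 0.06232188]
((539.29736328125, -12.565364837646484), (75.71382904052734, 68.05066680908203), 19.730390548706055) [0.00298555 0.06146349]
```

Request:
apply_moves(commands=[[0.002, 0, 0.003, 0, -1], [0.002, 0, 0.005, 0, -1], [0.002, 0, 0.006, 0, -1], [0.002, 0, 0.007, 0, -1]])

```text
time: 4.45
ee_pos: [0.5305, -0.0182, 0.0207]
tcp_rot: [-31.8, 90.0, -12.3]
wrist_force: [-6.9, -2.6, 2.3]
opening: -0.0004
```

Request:
apply_moves(commands=[[0, 0, 0.001, 0, -1], [0, 0, 0.002, 0, -1]])

```text
time: 4.65
ee_pos: [0.5306, -0.0182, 0.0207]
tcp_rot: [-171.5, 89.8, -152.0]
wrist_force: [-13.9, -6.2, 11.1]
opening: 0.0003
```

Request:
apply_moves(commands=[[0, 0, 0.001, 0, -1], [0, 0, 0.002, 0, -1]])

```text
time: 4.85
ee_pos: [0.5306, -0.0182, 0.0207]
tcp_rot: [-174.8, 89.6, -155.4]
wrist_force: [-14.4, -5.4, 9.8]
opening: -0.0002
```

The force has risen to about 15 N with no further motion, at bed x ≈ -7 mm, so the block is home. I'll back off, rise and check.

Request:
apply_moves(commands=[[0, 0, -0.01, 0, -1], [0, 0, -0.025, 0, -1], [-0.03, 0, -0.025, 0, -1], [-0.08, 0, -0.025, 0, -1], [-0.13, 0, -0.025, 0, -1], [-0.13, 0, -0.025, 0, -1]])

```text
time: 5.45
ee_pos: [0.5104, -0.0263, 0.1582]
tcp_rot: [-57.7, 89.7, -38.2]
wrist_force: [0.4, -0.1, -0.1]
opening: 0.0001
```

Run:
```python
from h import *; from workcell import bot,cams
plan(bot.get_obs(),-.004,-.125,.150)
c=cams.camera("side"); m=biggest(masks(c)["copper"],(290,215,370,270)); _,uv=depthpts(c,m)
X=world(c,uv,.035); r=cv2.minAreaRect((X[:,:2]*1000).astype(np.float32)); print(r,w2b(np.array(r[0])/1000))
f=c["frame"][150:300,270:410]; cv2.imwrite("pics/b2.png",cv2.resize(f,None,fx=4,fy=4,interpolation=cv2.INTER_CUBIC))
```

```text
tcp [ 0.5104 -0.0263  0.1582] bed [-0.0288  0.0581] F [ 0.4 -0.1 -0.1] t 5.45
shift [ 0.009  -0.1831  0.025 ]
bed+x in tool [0.003 0.001 1.   ] roll to align tool z with bed x:  -0.06
((577.0169067382812, 0.8755035400390625), (76.42786407470703, 69.0424575805664), 19.911741256713867) [0.04302821 0.06154237]
```

View pics/b2.png

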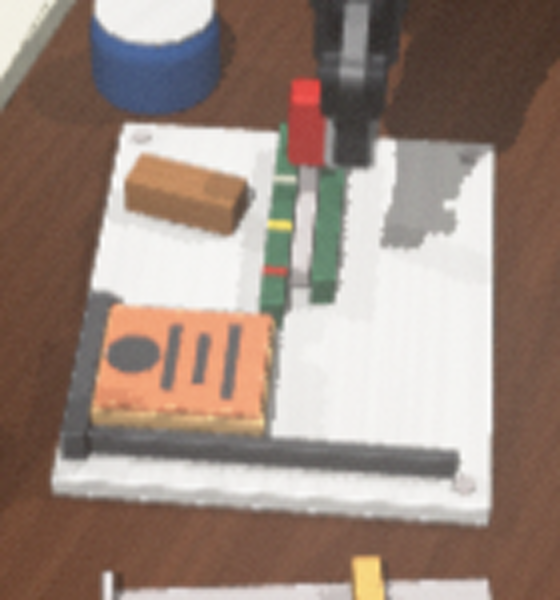

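The crop shows the copper block against the dark head stop at (85,370), clear of the guide. The lever is still open and the furniture and tin haven't moved. Next I'll go over to the -y side of the grip.

Request:
apply_moves(commands=[[0.008, -0.183, 0.025, 0, -1], [0.008, -0.183, 0.025, 0, -1], [0.008, -0.183, 0.025, 0, -1], [0.008, -0.183, 0.025, 0, -1], [0.008, -0.183, 0.025, 0, -1], [0.008, -0.183, 0.025, 0, -1], [0.05, -0.183, 0.025, 0, -1], [0.08, -0.183, 0.025, 0, -1], [0.104, -0.183, 0.025, 0, -1], [0.104, -0.183, 0.025, 0, -1]])

```text
time: 6.5
ee_pos: [0.5915, -0.1888, 0.0475]
tcp_rot: [171.4, 89.7, -169.0]
wrist_force: [-0.4, -0.2, -0.1]
opening: 0.0002
```

Run:
```python
from h import *; from workcell import bot,cams
plan(bot.get_obs(),-.004,-.1045,.055)
c=cams.camera("side"); f=c["frame"][140:260,280:420]; cv2.imwrite("pics/b3.png",cv2.resize(f,None,fx=4,fy=4,interpolation=cv2.INTER_CUBIC))
```

```text
tcp [ 0.5915 -0.1888  0.0475] bed [-0.0067 -0.1221] F [-0.4 -0.2 -0.1] t 6.5
shift [-0.0075  0.0176  0.0026]
bed+x in tool [-0.005 -0.     1.   ] roll to align tool z with bed x:  0.02
```

View pics/b3.png

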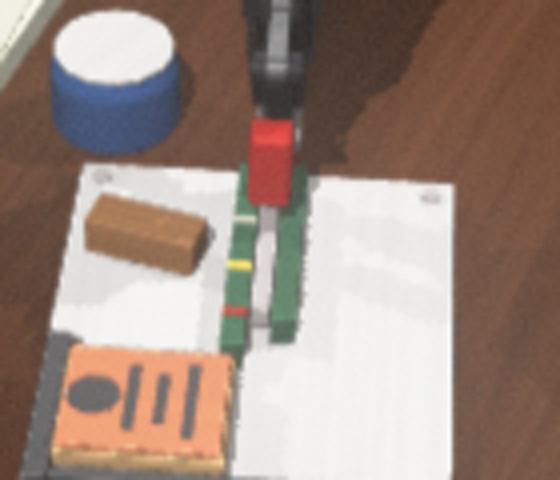

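The crop shows the fingers behind the red grip at (272,160), on its -y side, in line with it and clear of the tin. I'll start pushing +y.

Request:
apply_moves(commands=[[-0.007, 0.006, 0.003, 0, -1], [-0.007, 0.012, 0.003, 0, -1], [-0.007, 0.017, 0.003, 0, -1], [-0.007, 0.021, 0.003, 0, -1], [-0.007, 0.025, 0.003, 0, -1], [-0.007, 0.029, 0.003, 0, -1], [-0.007, 0.033, 0.003, 0, -1], [-0.007, 0.037, 0.003, 0, -1], [-0.007, 0.041, 0.003, 0, -1], [-0.007, 0.045, 0.003, 0, -1], [-0.007, 0.049, 0.003, 0, -1], [-0.007, 0.053, 0.003, 0, -1]])

```text
time: 7.75
ee_pos: [0.5774, -0.1379, 0.0567]
tcp_rot: [-171.7, 89.8, -152.2]
wrist_force: [0.4, -0.5, -0.9]
opening: -0.0004
```

```bash
cat >> h.py <<'E'
def grip(c,box=(325,160,375,230)):
    m=biggest(masks(c)["red"],box); P,_=depthpts(c,m); T=P[P[:,2]>.08]; return w2b(np.median(T,axis=0)).round(4),len(T),P[:,2].max().round(3)
E
python3 - <<'E'
from h import *; from workcell import bot,cams
plan(bot.get_obs(),-.004,-.1045+.07,.055)
c=cams.camera("side"); 
for cc in (dict(np.load("side0.npz")),c):
    try: print(grip(cc))
    except Exception as e: print(e)
f=c["frame"][140:260,280:420]; cv2.imwrite("pics/b4.png",cv2.resize(f,None,fx=4,fy=4,interpolation=cv2.INTER_CUBIC))
E
```

```text
tcp [ 0.5774 -0.1379  0.0567] bed [-0.0029 -0.0694] F [ 0.4 -0.5 -0.9] t 7.75
shift [ 0.0017  0.0349 -0.0011]
bed+x in tool [-0.004 -0.     1.   ] roll to align tool z with bed x:  0.02
attempt to get argmax of an empty sequence
attempt to get argmax of an empty sequence
```

View pics/b4.png

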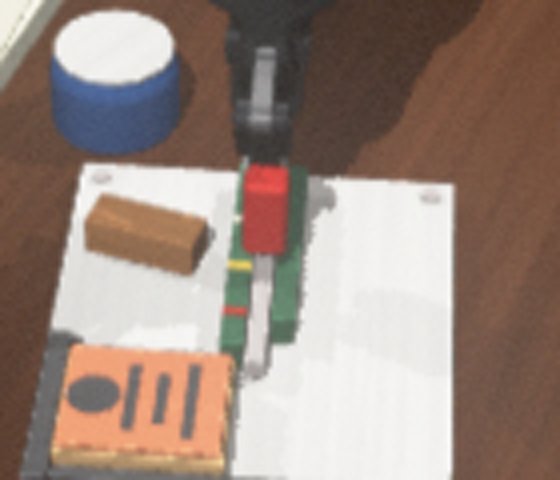

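The grip has moved to (266,210), near the yellow first-notch mark. The bar tip at (257,370) is about to pass behind the block's near end with a gap, and the force is low. I'll continue.

Request:
apply_moves(commands=[[0, 0.004, -0.001, 0, -1], [0, 0.008, -0.001, 0, -1], [0, 0.012, -0.001, 0, -1], [0, 0.016, -0.001, 0, -1], [0, 0.02, -0.001, 0, -1], [0, 0.023, -0.001, 0, -1], [0, 0.026, -0.001, 0, -1], [0, 0.028, -0.001, 0, -1], [0, 0.028, -0.001, 0, -1]])

```text
time: 8.7
ee_pos: [0.5669, -0.1111, 0.0567]
tcp_rot: [-177.5, 89.8, -158.0]
wrist_force: [0.0, -0.4, 0.5]
opening: 0.0002
```

Request:
apply_moves(commands=[[0, 0.002, 0, 0, -1], [0, 0.004, 0, 0, -1]])

```text
time: 8.9
ee_pos: [0.5655, -0.1072, 0.0567]
tcp_rot: [-178.6, 89.8, -159.1]
wrist_force: [0.1, 0.9, -0.1]
opening: 0.0003
```

Request:
apply_moves(commands=[[0, 0.001, 0, 0, -1], [0, 0.002, 0, 0, -1]])

```text
time: 9.1
ee_pos: [0.5648, -0.1053, 0.0567]
tcp_rot: [-173.9, 89.8, -154.4]
wrist_force: [0.7, -4.4, -0.1]
opening: -0.0001
```

Run:
```python
from h import *; from workcell import bot,cams
plan(bot.get_obs(),-.004,-.1045+.07,.055)
c=cams.camera("side")
f=c["frame"][140:260,280:420]; cv2.imwrite("pics/b5.png",cv2.resize(f,None,fx=4,fy=4,interpolation=cv2.INTER_CUBIC))
```

```text
tcp [ 0.5648 -0.1053  0.0567] bed [-0.0039 -0.0345] F [ 0.7 -4.4 -0.1] t 9.1
shift [ 0.0017 -0.     -0.0001]
bed+x in tool [-0.004 -0.001  1.   ] roll to align tool z with bed x:  0.05
```

View pics/b5.png

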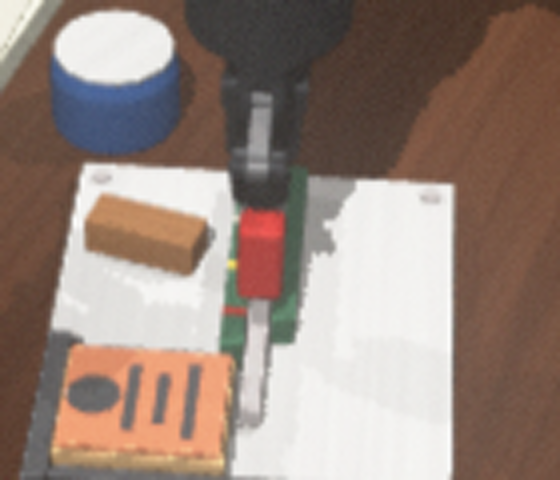

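The grip base at (260,295) is now beside the red mark at (235,311), and the bar lies behind the block. Contact came back at 4.4 N, so I'll press a little more to confirm the hard end.

Request:
apply_moves(commands=[[0, 0.001, 0, 0, -1], [0, 0.002, 0, 0, -1]])

```text
time: 9.35
ee_pos: [0.5647, -0.1051, 0.0568]
tcp_rot: [-131.8, 89.7, -112.3]
wrist_force: [3.8, -13.5, -2.9]
opening: -0.0003
```

Request:
apply_moves(commands=[[0, 0.001, 0, 0, -1], [0, 0.0015, 0, 0, -1]])

```text
time: 9.55
ee_pos: [0.5647, -0.1053, 0.0569]
tcp_rot: [-116.9, 89.5, -97.4]
wrist_force: [3.4, -10.9, -4.1]
opening: 0.0003
```

The lever is against the hard end: 13 N and no motion. I'll back off, rise and move clear.

Request:
apply_moves(commands=[[0, -0.01, 0, 0, -1], [0, -0.03, 0, 0, -1], [0, -0.03, 0, 0, -1], [-0.05, -0.03, 0, 0, -1], [-0.1, -0.03, 0, 0, -1], [-0.15, -0.03, 0, 0, -1], [-0.15, -0.07, -0.04, 0, -1], [-0.15, -0.1, -0.08, 0, -1], [-0.15, -0.13, -0.12, 0, -1], [-0.15, -0.16, -0.16, 0, -1], [-0.15, -0.16, -0.16, 0, -1], [-0.15, -0.16, -0.16, 0, -1]])

```text
time: 10.75
ee_pos: [0.4664, -0.3096, 0.2087]
tcp_rot: [-116.1, 89.5, -96.8]
wrist_force: [-0.1, 0.5, 0.8]
opening: 0.0004
```

Run:
```python
from h import *; from workcell import bot,cams
plan(bot.get_obs(),0,0,.2)
a=[]
for n,s,box,g in (("top",(230,140,480,335),(310,190,370,275),(360,195,440,250)),("side",(270,140,410,325),(290,215,370,270),(325,160,375,235))):
    c=cams.camera(n); f=c["frame"][s[1]:s[3],s[0]:s[2]]; a.append(cv2.resize(f,(int(500*f.shape[1]/f.shape[0]),500),interpolation=cv2.INTER_CUBIC)[:,:420])
    M=masks(c); _,uv=depthpts(c,biggest(M["copper"],box)); r=cv2.minAreaRect((world(c,uv,.035)[:,:2]*1000).astype(np.float32)); print(n,"block",w2b(np.array(r[0])/1000).round(4),np.round(r[1]))
    for cc in (dict(np.load(n+"0.npz")),c):
        h=cv2.cvtColor(cc["frame"],cv2.COLOR_BGR2HSV).astype(int); m=((h[...,0]<5)|(h[...,0]>172))&(h[...,1]>150)&(h[...,2]>90)
        try:
            P,_=depthpts(cc,biggest(m,g)); T=P[P[:,2]>.075]; print("grip",w2b(np.median(T,axis=0)).round(4),len(T),P[:,2].max().round(3))
        except Exception as e: print(e)
    for o in ("furniture","tin","stick"): print(o,[(np.round(d["rect"]).tolist(),round(d["confidence"],2)) for d in cams.spot_in(o,n)][:2])
cv2.imwrite("pics/end.png",np.hstack(a)[:, :800])
```

```text
tcp [ 0.4664 -0.3096  0.2087] bed [-0.1649 -0.1941] F [-0.1  0.5  0.8] t 10.75
shift [0.0067 0.195  0.164 ]
bed+x in tool [-0.004  0.005  1.   ] roll to align tool z with bed x:  -0.27
top block [0.0448 0.0591] [78. 68.]
grip [-0.0041 -0.0787] 152 0.092
grip [-0.0045 -0.0096] 151 0.093
furniture [([389.0, 178.0, 405.0, 210.0], 0.64)]
tin [([430.0, 138.0, 474.0, 179.0], 0.55)]
stick [([240.0, 233.0, 308.0, 328.0], 0.94)]
side block [0.0431 0.0617] [77. 69.]
grip [-0.0048 -0.0746] 109 0.092
grip [-0.0051 -0.0044] 106 0.092
furniture [([301.0, 188.0, 332.0, 208.0], 0.91)]
tin [([292.0, 144.0, 324.0, 177.0], 0.7), ([341.0, 194.0, 354.0, 247.0], 0.23)]
stick [([298.0, 289.0, 397.0, 319.0], 0.84)]
```

View pics/end.png

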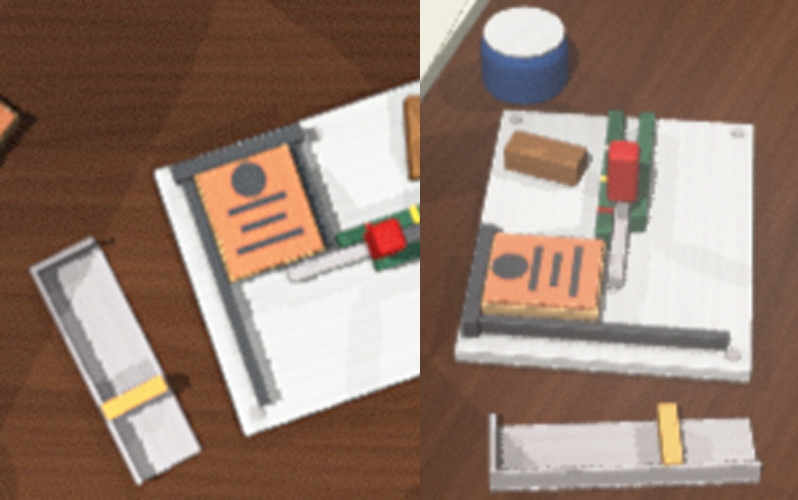

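The views show the block in the head corner and the bar behind its near end at (310,268). The grip moved 69 mm in the top view and 70 mm in the side view. The bystanders haven't moved and the hand is clear, so I'm handing in.

```bash
python3 -c "
from workcell import bot; print(bot.job_done())"
```

```text
the job is handed in; nothing more can be done
None
```

The block is locked into the bed: I pushed it home against the head stop with the shut fingers, then pushed the red lever through its first notch to its second stop. I backed the hand off to clear air and handed the job in at about 11 s; no verdict came back.

- **Block:** it stopped moving at about 15 N of push. The final top view puts it at bed (44.8, 59.1) mm against a home of (45, 60). The side camera read (43.1, 61.7), which matches the roughly 2 mm offset it showed from the start.
- **Lever:** the grip moved 69 mm by the top camera and 70 mm by the side camera, against 70 mm to the second stop. It held at about 13 N with no further motion. The last picture shows the bar behind the block's near end.
- **Bystanders:** the furniture and stick were found within about 3 pixels of where they started in both views. The tin matched in the side view; the top detector had missed it at the start, so there is no number to compare there, but it looks unmoved.
- **Forces:** every wrist force I read stayed under about 20 N, and it was near zero with the hand clear.

No check failed, though one early grip measurement from the side camera found nothing until I loosened its colour threshold.

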